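# Zero the peak meter and hold the check rod in the coil

## Task

First turn the peak-pointer knob on the meter anticlockwise all the way back to its zero stop. Then take the check rod (the one with the tall barrel handle) out of the rack and lower it through the bore of the coil head without touching the coil, until about 30 mm of rod shows below the head. Finish there still holding it: upright, still and in the middle of the bore, with everything else left where it stands.

Things in the scene. Friction and masses are not known exactly. Their poses are not given: they have to be found in the camera images.
- meter: Peak meter, fixed: flat grey box 130 x 130 x 40 mm with a round white dial (116 mm across, dial face 45 mm above the table) on top. Origin: centre of the underside, z up. The knob's axis is the box's vertical centre line; the dial's zero mark and a small steel stop pin lie towards the meter's own -x.
- peak_knob (a joint): Turn of the black knob and its pointer, rad. 0 = against the zero stop, pointer along the meter's own -x; grows clockwise seen from above, so bring it back by turning anticlockwise seen from above. Light friction (0.05 N m), stays where left. It starts 0.6 to 1.4 rad from zero. Zero counts below 0.08.
- knob_grip (a point): Point on the knob's axis at gripping height, 75 mm above the table. The grip is an upright black bar 40 mm long, 13 mm thick, its top 14 mm above this point and its free sides reaching 23 mm below it to a disc; the x axis here runs along the bar (it turns with the knob), y across the bar's thickness. The slim pointer lies flat on the dial towards -x of this frame.
- coil: Coil head on a stand, fixed: base plate 110 x 124 x 12 mm, two steel posts (12 mm across) at its own y = -49 and +49 mm, and carried by them a white block 80 x 84 mm, 30 mm thick, from 100 to 130 mm above the table, with a vertical bore through it. Clamps on the posts make the head 112 mm long along y. The space under the block is open to front and back. Origin: centre of the underside, z up.
- bore (a point): Centre of the bore's mouth, on the block's top face 130 mm above the table; z up along the bore. Round bore, 26 mm in diameter, 30 mm long, right through. Centred means the rod's tip within 5 mm of this axis.
- rack: White rack block, fixed, 60 x 130 x 60 mm, z up. Origin: centre of the underside. Two holes 11.5 mm wide and 50 mm deep stand on its own y axis at y = -35 and +35 mm; the check rod stands in either one, the disc-headed probe in the other. Closing the fingers along the rack's x axis keeps them clear of the other probe.
- rod: Check rod, loose, about 110 g, standing upright in the rack: a steel rod 10 mm in diameter with a black cylindrical barrel handle 24 mm in diameter and 50 mm tall on top. Origin at the centre of the lower end; z runs up the rod; handle from 110 to 160 mm. In the rack the lower end is 10 mm above the table.
- rod_tip (a point): Centre of the check rod's lower end (its body origin).
- rod_handle (a point): Point on the check rod's axis halfway up the handle's barrel, 135 mm above the lower end.
- probe: The other probe, loose, to be left in the rack: a 10 mm steel rod with a flat black disc head, 38 mm across and 14 mm thick, its top 104 mm above the lower end, which is the origin.
- jar: Bystander: jar with lid, 56 mm across, 75 mm tall. Origin under its centre.
- bottle: Bystander: bottle, 48 mm across, 110 mm tall. Origin under its centre.
- beaker: Bystander: glass beaker, 64 mm across, 75 mm tall. Origin under its centre.
- handset: Bystander: dark hand-held instrument lying flat, 150 x 75 x 32 mm. Origin under its centre.
- wellplate: Bystander: white well plate lying flat, 85 x 127 x 14 mm. Origin under its centre.
- pen: Bystander: pen 130 mm long lying on a sheet of paper at the robot's left. Origin under its middle.
Not all that is in view belongs to the job. Leave any blue or yellow look-alike of the meter alone.

How it is judged (in metres and radians):
On the way, in this order (a step that is already met when the one before it is completed fails the run):
1. the peak knob is back at its zero stop (below 0.08 rad), the check rod still in the rack (value of joint peak_knob below 0.08 rad and height (world z) of rod_tip below 0.03 m), for 0.2 s.
2. the check rod's tip has entered the bore from above (horizontal distance between rod_tip and bore below 0.013 m and z of rod_tip in the frame of bore between -0.03 and -0.002 m), for 0.02 s.
At the end, for the whole second after the job is handed in: Knob at its zero stop (under 0.08 rad); check rod held by the gripper in the bore, tip within 5 mm of its axis and 15 to 45 mm below the head, within 5 degrees of upright, still, not touching the coil; the other probe and bystanders within 30 mm of where they stood (value of joint peak_knob below 0.08 rad and horizontal distance between rod_tip and bore below 0.005 m and z of rod_tip in the frame of bore between -0.075 and -0.045 m and angle between rod's own z axis and vertical below 0.09 rad and linear speed of rod below 0.02 m/s and contact force between rod and coil below 0.3 N and contact force between the fingers and rod above 1 N and distance of each of probe, jar, bottle, beaker, handset, wellplate, pen from where it was at the start of the episode below 0.03 m); the arm keeps its last pose, push and grip.
It fails at once if the check rod touches the coil head or its stand (more than 0.5 N) (contact force between rod and coil above 0.5 N).
It fails at once if the other probe or a bystander is moved by more than 30 mm (distance of any of probe, jar, bottle, beaker, handset, wellplate, pen from where it was at the start of the episode above 0.03 m).
It also fails if it takes over 54 s, if anything falls off the work surface, if the arm or the gripper's body presses on something with over 40 N, if the wrist force passes 120 N, or if a joint passes its speed limit or range.

## Robot

A 6-joint arm with a two-finger parallel gripper is mounted at the origin on the work surface. World frame = base frame: x ahead of the robot, y to its left, z up, the work surface at z = 0. Lengths are in mm, angles in degrees, forces in N, time in s.
With the tool pointing down it reaches from about 300 to 850 mm from the base axis. Payload 4.2 kg.
Tool frame: the origin (TCP) lies between the finger pads; the fingertips stand 22 mm ahead of it and the grasp point (between the pads) lies 3 mm ahead of it; z points along the fingers, y is the direction in which the jaws open and shut (so a half turn about z gives the same grasp; the last joint's range is limited). The gripper opens to 91 mm and grips with 3 to 60 N. Pads are 32 mm wide; open, the fingers measure 118 mm over their backs; the gripper's body (76 mm by 178 mm) begins 60 mm behind the grasp point.
Start: joints at [-66.75, 18.312, 89.639, -0, 72.044, -1.146], TCP at [237.508, -523.671, 235.976] pointing down, gripper open.
Joint ranges: [-177.97, 177.97], [-48.28, 115.42], [12.27, 149.76], [-77.06, 257.06], [2.81, 150.46], [-146.56, 146.56]. Speed limits (degrees/s): [147.25, 147.25, 180, 180, 180, 180].

## Interface

Orientations are given as [roll, pitch, yaw] about the fixed x, y, z axes, in that order (R = Rz(yaw) Ry(pitch) Rx(roll)).
In Python, from workcell import telemetry, cams, env gives the robot as it stands.
- The arm moves only by the shell command python3 -m inch 'ROWS' [FORCE]. ROWS is JSON, a list of rows, each an object of numbers: "x", "y", "z": the shift along the tool's x, y, z in cm; "yaw": the turn about the tool's z in units of 5 degrees (1.0 is 5 degrees); "gripper": the gripper's target within -1 to 1 (fully open at 1, half-way at 0, shut at -1). A call has 1 to 12 rows; each row shifts and turns the commanded pose from where the row before left it, along the tool's axes as they then stand; what a row does not reach is not made up. A row lasts 1/12 s, in which the tool goes at most 41.7 mm and 7.16 degrees, less where a joint would pass 70% of its speed; a pose out of reach is approached as far as the arm can. A call is refused whole if a number of a shift passes 4.17 or a number of a turn 1, either way. A call with a gripper value outside its range is refused whole. The fingers move at their own pace and stop on an object; FORCE is the grip in N (left out, the last holds). Time passes only in rows, so rows that do not move let the fingers close. It gives the time, the measured TCP pose, the force and the opening at its end, in the units of the state.
- telemetry.state(): the state, without advancing time (a new reading comes with each control period).
- cams.grab_frame(name): name is "scene" or "top" or "wrist"; returns a dict with "pixels" (384x512x3 uint8, red, green, blue), "mtx" (3x3 intrinsics, pixels), "rvec" (rotation vector, rad) and "tvec" (3), from world to camera coordinates, as OpenCV has them. Camera axes: x right, y down, z forward; pixel columns grow to the right and rows downward; lengths in mm; the calibration is good to about 2 mm. A picture is of the moment at which its call begins. There is no depth.
- env.job_done(): hands the job in, once; it reports no verdict.
The state is a dict: "time_s": time; "qpos": joint angles; "qvel": joint speeds; "effort": joint torques, N m; "ee_pos": TCP position; "ee_rot": TCP orientation; "force": force on the tool from outside, world axes, zero at the start; "torque": the same for the moment, N m; "gripper_width": finger opening in mm.
Only numpy, scipy, OpenCV 4.12 (cv2) and the standard library are available. Lean on these libraries where they do the work, as an engineer would, in place of code of your own. Each camera call takes 0.05 s, during which the arm holds its last target. There are 200 camera calls.

## Working session

There is one attempt and no reset: what is moved stays moved. The work goes in short steps, Python scripts to look and compute and a shell command to move; the robot and the scene stay as the last step left them, time stands still between calls to the robot, and variables do not carry over. Pictures are saved under pics/ and viewed, about 8 in all and at most 12, crops included, and the job is handed in when it is done.

```bash
mkdir -p pics && ls && cat > h.py <<'E'
import numpy as np, cv2
from workcell import telemetry, cams, env
import pickle
def grab(n, save=None):
    f=cams.grab_frame(n); 
    if save:
        cv2.imwrite(f'pics/{save}.png', f['pixels'][:,:,::-1]); pickle.dump({k:np.array(v) for k,v in f.items()}, open(f'pics/{save}.pkl','wb'))
    return f
def load(s): return pickle.load(open(f'pics/{s}.pkl','rb'))
def ray(f,uv):
    R=cv2.Rodrigues(np.array(f['rvec'],float))[0]; t=np.array(f['tvec'],float).ravel()
    d=R.T@np.linalg.inv(np.array(f['mtx'],float))@np.array([uv[0],uv[1],1.]); return -R.T@t, d/np.linalg.norm(d)
def at_z(f,uv,z):
    o,d=ray(f,uv); return o+d*(z-o[2])/d[2]
def tri(obs):
    A=np.zeros((3,3));b=np.zeros(3);L=[]
    for f,uv in obs:
        o,d=ray(f,uv);P=np.eye(3)-np.outer(d,d);A+=P;b+=P@o;L.append((o,P))
    x=np.linalg.solve(A,b); return x,[float(np.linalg.norm(P@(x-o))) for o,P in L]
def proj(f,p):
    return cv2.projectPoints(np.array(p,float).reshape(-1,3),np.array(f['rvec'],float),np.array(f['tvec'],float),np.array(f['mtx'],float),None)[0].reshape(-1,2)
E
python3 - <<'E'
from h import *
a=grab('scene','scene0');b=grab('top','top0')
for f in (a,b): print(ray(f,(256,192)))
print(telemetry.state())
im=np.hstack([a['pixels'],b['pixels']])[:,:,::-1]
cv2.imwrite('pics/both0.png',cv2.resize(im,(800,300),interpolation=cv2.INTER_AREA))
cv2.imwrite('pics/top0x.png',cv2.resize(b['pixels'][:,:,::-1],(800,600),interpolation=cv2.INTER_CUBIC))
cv2.imwrite('pics/scene0x.png',cv2.resize(a['pixels'][:,:,::-1],(800,600),interpolation=cv2.INTER_CUBIC))
E
```

```text
pics
(array([1089.6366375 ,  400.39595023,  965.56271256]), array([-0.51062484, -0.38415774, -0.7692107 ]))
(array([ 288.29435507,  -30.89253577, 1357.36445383]), array([ 0.18726087,  0.03236884, -0.98177677]))
{'time_s': 0.1, 'qpos': array([-6.67495251e+01,  1.83468542e+01,  8.97003340e+01,  1.50661651e-03,
        7.20438072e+01, -1.14571630e+00]), 'qvel': array([-0.00840785, -0.02999063, -0.07537563, -0.03673406, -0.0182681 ,
        0.00450839]), 'effort': array([ 8.42586560e-04, -4.13331985e+01, -2.32510310e+01,  7.29210279e-02,
        4.21994249e-02, -5.44593661e-05]), 'ee_pos': array([ 237.3419405 , -523.26357395,  235.20937582]), 'ee_rot': array([-1.79909051e+02, -3.25167621e-03,  2.43957230e+01]), 'force': array([0.16202619, 1.57432579, 0.0362128 ]), 'torque': array([-0.02224984, -0.03997676,  0.0048618 ]), 'gripper_width': 91.21459662420445}
```

View pics/top0x.png

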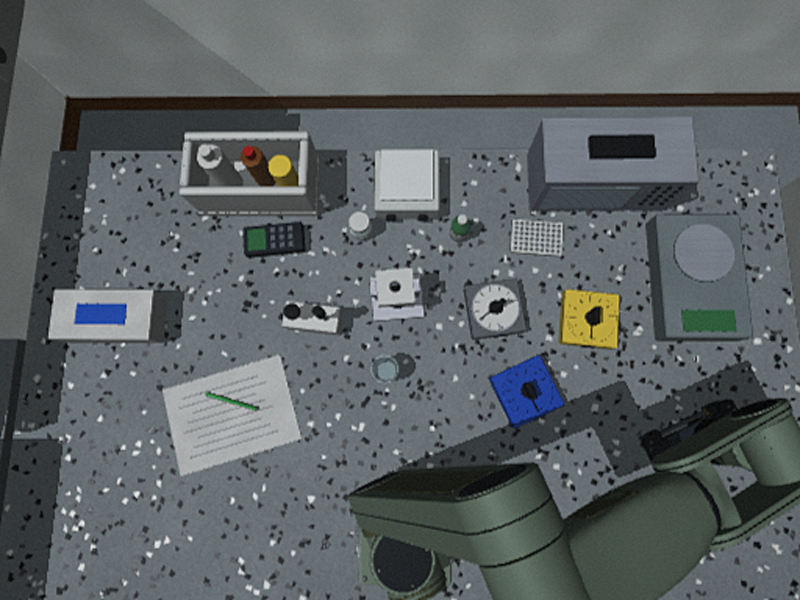

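View pics/scene0x.png

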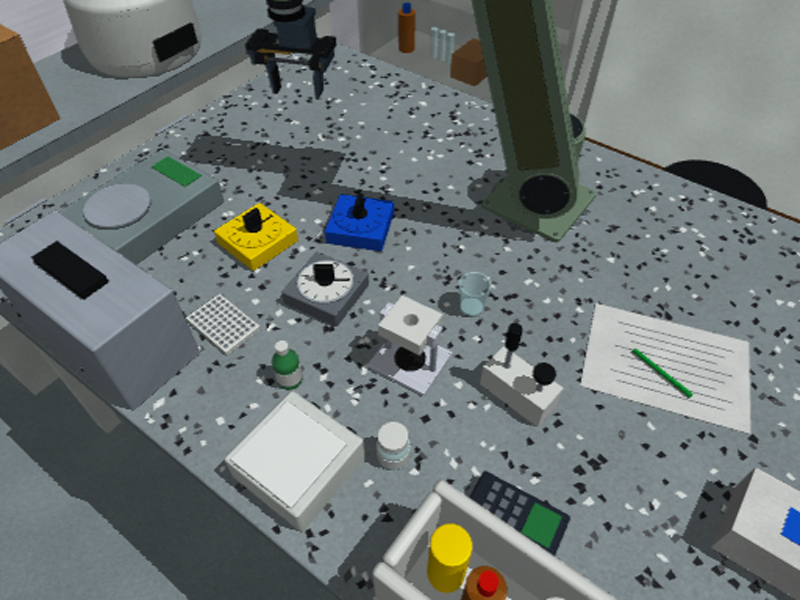

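The top view shows the grey meter with the white dial at (496,307), the yellow look-alike at (590,318) and the blue one at (527,390). The coil head is at (395,288) and the rack at (311,316), with two black heads. The scene view shows the same items: grey meter (325,285), coil (410,320), tall barrel (513,338), flat disc (543,374). Only the grey meter has a white dial, so it is the one meant. The barrel-handled rod is the upper-left one of the two in the rack in the scene view. I'll check both in one enlarged crop.

```bash
python3 - <<'E'
from h import *
a=load('scene0');b=load('top0')
def crop(f,u0,v0,w,h,W,H): return cv2.resize(f['pixels'][v0:v0+h,u0:u0+w,::-1],(W,H),interpolation=cv2.INTER_CUBIC)
# top: two crops, scene: two crops, each x5 
t=crop(b,170,160,180,60,800,267)
s=crop(a,170,155,200,120,550,330)
im=np.zeros((600,800,3),np.uint8); im[:267]=t; im[270:600,:550]=s
cv2.imwrite('pics/crop1.png',im)
E
```

```text
(no output)
```

View pics/crop1.png

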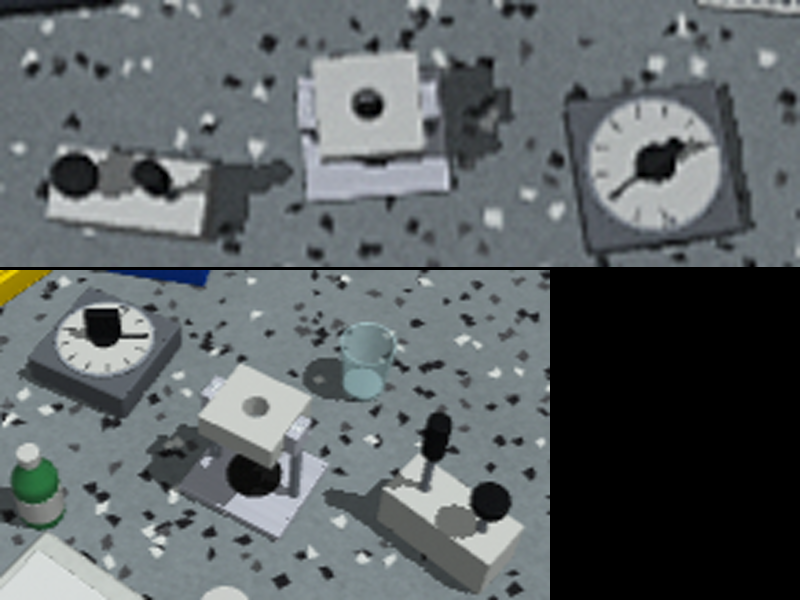

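```bash
python3 - <<'E'
from h import *
a=load('scene0');b=load('top0')
T=lambda u,v:(170+u/4.444,160+v/4.444); S=lambda u,v:(170+u/2.75,155+(v-270)/2.75)
for n,t,s in [('bore',T(368,104),S(256,406)),('rodh',T(152,177),S(436,437)),('disc',T(75,176),S(491,501)),('knob',T(657,160),S(103,326))]:
    print(n,*[np.round(x,1) for x in tri([(b,t),(a,s)])])
for n,p,z in [('ptr tip',(612,197),48),('knob b',(657,160),80),('dialL',(587,163),45),('dialR',(721,163),45),('dialT',(654,98),45),('dialB',(654,231),45),('tickgap',(668,215),45),
  ('mTL',(567,100),40),('mTR',(722,86),40),('mBL',(590,250),40),('mBR',(748,230),40),('rkBL',(47,217),60),('rkBR',(205,236),60),('rkTR',(212,160),60),
  ('cTL',(310,57),130),('cTR',(418,52),130),('cBL',(318,157),130),('cBR',(425,152),130),('bore',(368,104),130)]:
    print(n,np.round(at_z(b,T(*p),z),1))
E
```

```text
bore [554.6  21.7 123.1] [0.3 0.3]
rodh [492.3 189.6 139.3] [0.3 0.3]
disc [499.3 259.7 100.5] [0.8 0.8]
knob [ 522.3 -217.3   55.9] [0.5 0.5]
ptr tip [ 492.  -179.9   48. ]
knob b [ 517.7 -213.4   80. ]
dialL [ 521.3 -159.8   45. ]
dialR [ 521.6 -271.8   45. ]
dialT [ 577.2 -217.2   45. ]
dialB [ 464.  -214.5   45. ]
tickgap [ 477.4 -226.4   45. ]
mTL [ 576.5 -144.3   40. ]
mTR [ 588.9 -275.7   40. ]
mBL [ 448.5 -161.6   40. ]
mBR [ 465.8 -293.3   40. ]
rkBL [471.8 290.1  60. ]
rkBR [456.4 157.9  60. ]
rkTR [520.3 154.   60. ]
cTL [591.6  67.9 130. ]
cTR [595.8 -18.4 130. ]
cBL [510.4  60.1 130. ]
cBR [514.6 -24.3 130. ]
bore [553.2  21.1 130. ]
```

```bash
python3 -m inch '[{"x":3.2,"y":-1.34},{"x":3.2,"y":-1.34},{"x":3.2,"y":-1.34},{"x":3.2,"y":-1.34},{"x":3.2,"y":-1.34},{"x":3.2,"y":-1.34},{"x":3.2,"y":-1.34},{"x":3.2,"y":-1.34},{"x":3.2,"y":-1.34},{"x":3.2,"y":-1.34},{"x":3.2,"y":-1.34},{"x":3.2,"y":-1.34}]' && python3 -m inch '[{"yaw":1},{"yaw":1},{"yaw":1},{"yaw":1},{"yaw":1},{"yaw":1},{"yaw":1},{"yaw":1},{"yaw":1},{"yaw":1},{"yaw":1},{"yaw":1}]' && python3 -m inch '[{"yaw":1},{"yaw":1},{"yaw":1},{},{}]' && python3 - <<'E'
from h import *
f=grab('wrist','w1'); print(ray(f,(256,192))); print(proj(f,[[521,-217,45],[521,-217,89]]))
cv2.imwrite('pics/w1x.png',cv2.resize(f['pixels'][:,:,::-1],(800,600),interpolation=cv2.INTER_CUBIC))
E
```

```text
invalid input
```

```bash
python3 -m inch '[{"x":0,"y":0,"z":0,"yaw":0,"gripper":1}]'; python3 -m inch '[{"x":3.2,"y":-1.34,"z":0,"yaw":0}]'; python3 -m inch '[{"x":3.2,"y":-1.34}]' ; python3 -c "from h import *;print(telemetry.state()['ee_pos'])"
```

```text
time_s: 0.18
ee_pos: [237.4, -523.4, 235.4]
ee_rot: [-179.9, 0.0, 24.4]
force: [0.1, -0.1, -1.0]
gripper_width: 91.0
[ 237.36780279 -523.38009837  235.40694703]invalid input
invalid input
```

```bash
python3 -m inch '[{"x":3.2,"y":-1.34,"z":0,"yaw":0,"gripper":1},{"x":3.2,"y":-1.34,"z":0,"yaw":0,"gripper":1},{"x":3.2,"y":-1.34,"z":0,"yaw":0,"gripper":1},{"x":3.2,"y":-1.34,"z":0,"yaw":0,"gripper":1},{"x":3.2,"y":-1.34,"z":0,"yaw":0,"gripper":1},{"x":3.2,"y":-1.34,"z":0,"yaw":0,"gripper":1},{"x":3.2,"y":-1.34,"z":0,"yaw":0,"gripper":1},{"x":3.2,"y":-1.34,"z":0,"yaw":0,"gripper":1},{"x":3.2,"y":-1.34,"z":0,"yaw":0,"gripper":1},{"x":3.2,"y":-1.34,"z":0,"yaw":0,"gripper":1},{"x":3.2,"y":-1.34,"z":0,"yaw":0,"gripper":1},{"x":3.2,"y":-1.34,"z":0,"yaw":0,"gripper":1}]' && python3 -m inch '[{"x":0,"y":0,"z":0,"yaw":1,"gripper":1},{"x":0,"y":0,"z":0,"yaw":1,"gripper":1},{"x":0,"y":0,"z":0,"yaw":1,"gripper":1},{"x":0,"y":0,"z":0,"yaw":1,"gripper":1},{"x":0,"y":0,"z":0,"yaw":1,"gripper":1},{"x":0,"y":0,"z":0,"yaw":1,"gripper":1},{"x":0,"y":0,"z":0,"yaw":1,"gripper":1},{"x":0,"y":0,"z":0,"yaw":1,"gripper":1},{"x":0,"y":0,"z":0,"yaw":1,"gripper":1},{"x":0,"y":0,"z":0,"yaw":1,"gripper":1},{"x":0,"y":0,"z":0,"yaw":1,"gripper":1},{"x":0,"y":0,"z":0,"yaw":1,"gripper":1}]' && python3 -m inch '[{"x":0,"y":0,"z":0,"yaw":1,"gripper":1},{"x":0,"y":0,"z":0,"yaw":1,"gripper":1},{"x":0,"y":0,"z":0,"yaw":1,"gripper":1},{"x":0,"y":0,"z":0,"yaw":0,"gripper":1},{"x":0,"y":0,"z":0,"yaw":0,"gripper":1}]' && python3 - <<'E'
from h import *
f=grab('wrist','w1'); print(ray(f,(256,192))); print(proj(f,[[521,-217,45],[521,-217,89]]))
cv2.imwrite('pics/w1x.png',cv2.resize(f['pixels'][:,:,::-1],(800,600),interpolation=cv2.INTER_CUBIC))
E
```

```text
time_s: 1.18
ee_pos: [521.6, -217.1, 235.8]
ee_rot: [-180.0, 0.0, 24.4]
force: [0.1, 0.1, -0.3]
gripper_width: 91.3
time_s: 2.18
ee_pos: [520.7, -218.6, 235.7]
ee_rot: [180.0, 0.0, -35.8]
force: [0.3, -0.5, 0.5]
gripper_width: 91.3
time_s: 2.6
ee_pos: [520.7, -218.6, 235.8]
ee_rot: [180.0, 0.0, -50.5]
force: [-0.7, 0.7, -0.1]
gripper_width: 90.9
(array([ 565.1096361 , -273.69445825,  384.45809631]), array([-0.14691652,  0.18812945, -0.97109363]))
[[256.13267643 182.8856682 ]
 [255.8987159  191.28781036]]
```

View pics/w1x.png

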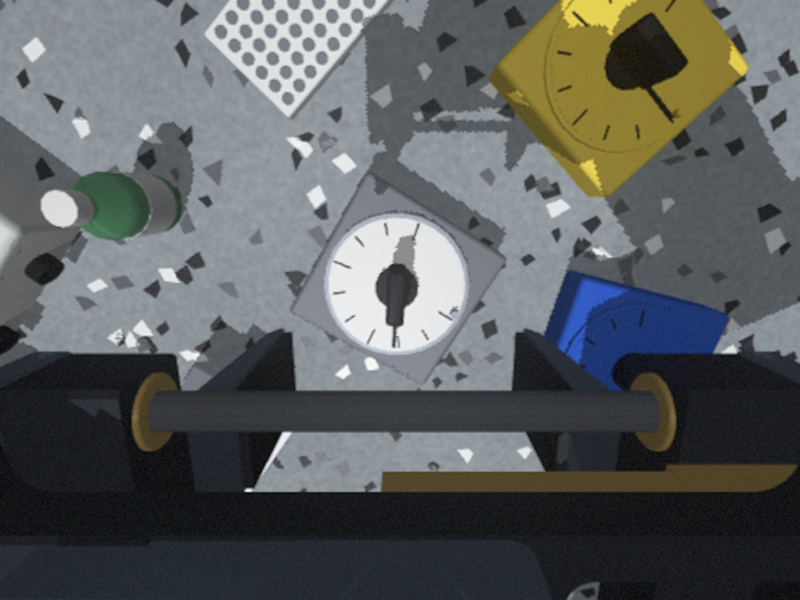

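The wrist view shows the grey meter. Its dial is centred at (398,284) in the enlarged picture, the pointer tip is at (395,347) and the stop pin at (453,310). The bar lies nearly along image vertical, which is the tool's x axis.

```bash
python3 - <<'E'
from h import *
f=load('w1');p=f['pixels'].astype(int)
m=((p.min(2)>175)).astype(np.uint8); m[:130]=0;m[235:]=0;m[:,:200]=0;m[:,310:]=0
c=max(cv2.findContours(m,cv2.RETR_EXTERNAL,cv2.CHAIN_APPROX_NONE)[0],key=cv2.contourArea)
h=cv2.convexHull(c)[:,0]
P=np.array([at_z(f,q,45) for q in h]); (cx,cy),r=cv2.minEnclosingCircle(P[:,:2].astype(np.float32))
print('dial',cx,cy,r)
e=cv2.fitEllipse(cv2.convexHull(c)); print(e, at_z(f,e[0],45))
k=1/1.5625
C=at_z(f,e[0],45)
for n,q,z in [('tip',(395,347),47),('pin',(453,310),47)]:
    d=at_z(f,(q[0]*k,q[1]*k),z)-C; print(n,np.degrees(np.arctan2(d[1],d[0])),np.hypot(*d[:2]))
# knob dark blob: bar top at z=89
print(proj(f,[[*C[:2],z] for z in (45,52,89)])/k)
for q in [(391,268),(406,268),(388,325),(403,325)]: print(at_z(f,(q[0]*k,q[1]*k),89))
import telemetry if False else None
E
python3 -c "from h import *;s=telemetry.state();print(s['ee_pos'],s['ee_rot'])"
```

```text
[ 520.71814322 -218.55222157  235.77786414] [ 1.79987844e+02  1.55501364e-02 -5.04804449e+01]  File "<stdin>", line 16
    import telemetry if False else None
                     ^^
SyntaxError: invalid syntax
```

```bash
python3 - <<'E'
from h import *
f=load('w1');p=f['pixels'].astype(int)
m=((p.min(2)>175)).astype(np.uint8); m[:130]=0;m[235:]=0;m[:,:200]=0;m[:,310:]=0
c=max(cv2.findContours(m,cv2.RETR_EXTERNAL,cv2.CHAIN_APPROX_NONE)[0],key=cv2.contourArea)
e=cv2.fitEllipse(cv2.convexHull(c)); C=at_z(f,e[0],45); print(e,C)
k=1/1.5625
for n,q,z in [('tip',(395,347),47),('pin',(453,310),47)]:
    d=at_z(f,(q[0]*k,q[1]*k),z)-C; print(n,np.degrees(np.arctan2(d[1],d[0])),np.hypot(*d[:2]))
print(proj(f,[[*C[:2],z] for z in (45,52,89)])/k)
# meter box corner edges for yaw
for a,b in [((372,172),(291,311)),((504,261),(422,383)),((372,172),(504,261))]:
    d=at_z(f,np.array(b)*k,40)-at_z(f,np.array(a)*k,40); print('edge',np.degrees(np.arctan2(d[1],d[0])),np.hypot(*d[:2]))
E
```

```text
((252.69020080566406, 182.16627502441406), (88.0711441040039, 89.53965759277344), 98.52111053466797) [ 524.85835584 -214.99258536   45.        ]
tip 129.46262585230133 51.53332560468244
pin -164.0443118133899 50.611627713918615
[[394.82843876 284.63480473]
 [394.66910615 286.48227036]
 [393.70891318 297.6157323 ]]
edge 97.45159288441923 127.96476979145243
edge 98.17066700251551 122.52875592277684
edge -173.5854186277674 123.34928271881394
```

```bash
python3 -m inch '[{"x":-0.1,"y":-0.2,"z":3,"yaw":0,"gripper":0.2},{"x":0,"y":0,"z":3.5,"yaw":0,"gripper":-0.3},{"x":0,"y":0,"z":3.5,"yaw":0,"gripper":-0.3},{"x":0,"y":0,"z":3.5,"yaw":0,"gripper":-0.3},{"x":0,"y":0,"z":2,"yaw":0,"gripper":-0.3},{"x":0,"y":0,"z":0,"yaw":0,"gripper":-0.3},{"x":0,"y":0,"z":0,"yaw":0,"gripper":-0.3}]' 15 && python3 -m inch '[{"x":0,"y":0,"z":0,"yaw":0,"gripper":-1},{"x":0,"y":0,"z":0,"yaw":0,"gripper":-1},{"x":0,"y":0,"z":0,"yaw":0,"gripper":-1},{"x":0,"y":0,"z":0,"yaw":0,"gripper":-1},{"x":0,"y":0,"z":0,"yaw":0,"gripper":-1},{"x":0,"y":0,"z":0,"yaw":0,"gripper":-1}]' 15
```

```text
time_s: 3.23
ee_pos: [521.4, -216.5, 80.4]
ee_rot: [179.9, 0.1, -50.5]
force: [-0.2, 0.5, 0.3]
gripper_width: 47.4
time_s: 3.73
ee_pos: [524.5, -214.9, 82.4]
ee_rot: [-179.6, -0.1, -50.7]
force: [6.3, 7.5, 2.6]
gripper_width: 13.4
```

```bash
python3 -m inch '[{"x":0,"y":-0.4,"z":0,"yaw":0,"gripper":-1},{"x":0,"y":0,"z":0,"yaw":0,"gripper":-1},{"x":0,"y":0,"z":0,"yaw":0,"gripper":-1}]' 15
```

```text
time_s: 3.98
ee_pos: [524.9, -214.6, 82.4]
ee_rot: [180.0, -0.1, -50.5]
force: [-1.6, -1.0, 5.6]
gripper_width: 12.8
```

```bash
python3 -m inch '[{"x":0,"y":0,"z":-0.2,"yaw":-0.5,"gripper":-1},{"x":0,"y":0,"z":0,"yaw":-1,"gripper":-1},{"x":0,"y":0,"z":0,"yaw":-1,"gripper":-1},{"x":0,"y":0,"z":0,"yaw":-1,"gripper":-1},{"x":0,"y":0,"z":0,"yaw":-1,"gripper":-1},{"x":0,"y":0,"z":0,"yaw":-1,"gripper":-1},{"x":0,"y":0,"z":0,"yaw":-1,"gripper":-1},{"x":0,"y":0,"z":0,"yaw":-1,"gripper":-1},{"x":0,"y":0,"z":0,"yaw":-1,"gripper":-1},{"x":0,"y":0,"z":0,"yaw":-1,"gripper":-1},{"x":0,"y":0,"z":0,"yaw":-1,"gripper":-1}]' && python3 -m inch '[{"x":0,"y":0,"z":0,"yaw":-0.5,"gripper":-1},{"x":0,"y":0,"z":0,"yaw":-0.5,"gripper":-1},{"x":0,"y":0,"z":0,"yaw":0,"gripper":-1}]' && python3 -c "
from h import *
print(telemetry.state()['torque'])"
```

```text
time_s: 4.9
ee_pos: [525.0, -214.0, 82.5]
ee_rot: [180.0, -0.0, 2.1]
force: [1.8, 0.3, -4.6]
gripper_width: 13.1
time_s: 5.15
ee_pos: [525.1, -213.9, 82.5]
ee_rot: [180.0, -0.0, 6.9]
force: [2.0, 0.5, -6.0]
gripper_width: 12.8
[ 0.13236735 -0.57076633  0.08485629]
```

```bash
for i in 1; do python3 -m inch '[{"x":0,"y":0,"z":0,"yaw":-0.3,"gripper":-1},{"x":0,"y":0,"z":0,"yaw":0,"gripper":-1}]'; python3 -c "
from h import *
print(telemetry.state()['torque'],telemetry.state()['ee_rot'])"; python3 -m inch '[{"x":0,"y":0,"z":0,"yaw":-0.3,"gripper":-1},{"x":0,"y":0,"z":0,"yaw":0,"gripper":-1}]'; python3 -c "
from h import *
print(telemetry.state()['torque'],telemetry.state()['ee_rot'])"; done
```

```text
time_s: 5.32
ee_pos: [525.0, -213.9, 82.5]
ee_rot: [-180.0, -0.0, 8.3]
force: [3.1, 1.1, -7.6]
gripper_width: 13.0
[ 0.15229413 -0.64771314 -0.00501477] [-1.79993397e+02 -2.65585402e-02  8.34024106e+00]
time_s: 5.48
ee_pos: [525.0, -213.9, 82.5]
ee_rot: [-180.0, -0.0, 9.8]
force: [3.5, 0.2, -7.7]
gripper_width: 13.1
[ 0.06675768 -0.61850584 -0.51464556] [-1.79979031e+02 -2.24440072e-02  9.76085030e+00]
```

The torque jumped to -0.51 N m at 9.8°, so the knob is against its stop. I'll open, rise and check.

```bash
python3 -m inch '[{"x":0,"y":0,"z":0,"yaw":0,"gripper":0},{"x":0,"y":0,"z":0,"yaw":0,"gripper":0},{"x":0,"y":0,"z":0,"yaw":0,"gripper":0},{"x":0,"y":0,"z":-1,"yaw":0,"gripper":0.3},{"x":0,"y":0,"z":-4,"yaw":0,"gripper":1},{"x":0,"y":0,"z":-4,"yaw":0,"gripper":1},{"x":0,"y":0,"z":-4,"yaw":0,"gripper":1},{"x":0,"y":0,"z":-4,"yaw":0,"gripper":1},{"x":0,"y":0,"z":0,"yaw":0,"gripper":1},{"x":0,"y":0,"z":0,"yaw":0,"gripper":1}]' && python3 - <<'E'
from h import *
f=grab('wrist','w2'); im=f['pixels'][100:240,170:350,::-1]
cv2.imwrite('pics/w2x.png',cv2.resize(im,(720,560),interpolation=cv2.INTER_CUBIC))
E
```

```text
time_s: 6.32
ee_pos: [525.8, -214.6, 256.9]
ee_rot: [179.7, -0.3, 9.9]
force: [0.4, -0.6, -0.8]
gripper_width: 77.1
```

View pics/w2x.png

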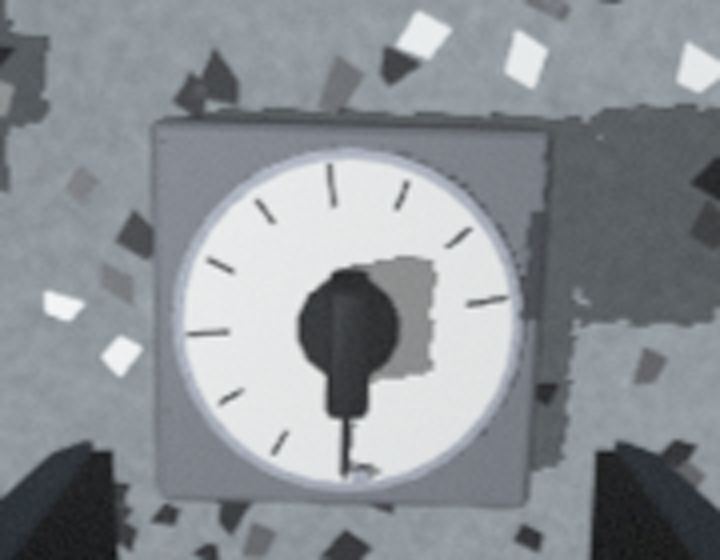

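The pointer (346,470) rests against the stop pin (362,470), so the knob is at zero. Next I'll view the coil and then the rack from above.

```bash
python3 -m inch '[{"x":1.13,"y":-3.8,"z":-0.5,"yaw":0,"gripper":1},{"x":1.13,"y":-3.8,"z":-0.5,"yaw":0,"gripper":1},{"x":1.13,"y":-3.8,"z":-0.5,"yaw":0,"gripper":1},{"x":1.13,"y":-3.8,"z":-0.5,"yaw":0,"gripper":1},{"x":1.13,"y":-3.8,"z":-0.5,"yaw":0,"gripper":1},{"x":1.13,"y":-3.8,"z":-0.5,"yaw":0,"gripper":1},{"x":0,"y":0,"z":0,"yaw":0,"gripper":1},{"x":0,"y":0,"z":0,"yaw":0,"gripper":1},{"x":0,"y":0,"z":0,"yaw":0,"gripper":1}]' && python3 -c "
from h import *
grab('wrist','w3')" && python3 -m inch '[{"x":-0.65,"y":-3.54,"z":0,"yaw":0,"gripper":1},{"x":-0.65,"y":-3.54,"z":0,"yaw":0,"gripper":1},{"x":-0.65,"y":-3.54,"z":0,"yaw":0,"gripper":1},{"x":-0.65,"y":-3.54,"z":0,"yaw":0,"gripper":1},{"x":-0.65,"y":-3.54,"z":0,"yaw":0,"gripper":1},{"x":0,"y":0,"z":0,"yaw":0,"gripper":1},{"x":0,"y":0,"z":0,"yaw":0,"gripper":1},{"x":0,"y":0,"z":0,"yaw":0,"gripper":1}]' && python3 - <<'E'
from h import *
f=grab('wrist','w4'); g=load('w3')
im=np.hstack([g['pixels'][60:360],f['pixels'][60:360]])[:,:,::-1]
im=np.vstack([np.hstack([cv2.resize(x['pixels'][60:260,100:420,::-1],(480,300),interpolation=cv2.INTER_CUBIC)]) for x in (g,f)])
cv2.imwrite('pics/w34.png',im); print(ray(g,(256,192)),ray(f,(256,192)))
E
```

```text
time_s: 7.12
ee_pos: [551.6, 21.9, 281.5]
ee_rot: [180.0, 0.2, 9.9]
force: [0.1, -0.2, -0.4]
gripper_width: 91.2
time_s: 7.83
ee_pos: [490.2, 189.5, 282.5]
ee_rot: [179.9, 0.0, 9.8]
force: [0.5, -0.0, -0.5]
gripper_width: 91.4
(array([621.27476603,  34.18136332, 429.92574075]), array([-0.23968608, -0.03565509, -0.9701955 ])) (array([559.54364942, 201.6223954 , 431.190229  ]), array([-0.23704021, -0.03549716, -0.97085112]))
```

View pics/w34.png

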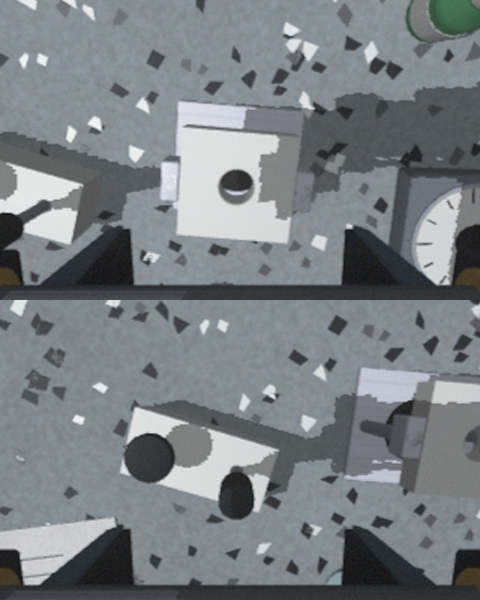

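Top half (w3): the bore mouth is at about (236,186), in the middle of the coil block. Bottom half (w4): the disc probe is at (149,457) and the barrel of the check rod at (236,495), between the fingers. I'll turn the jaws to the rack's x axis, take a second view and fit.

```bash
python3 -m inch '[{"x":0,"y":0,"z":0,"yaw":-1,"gripper":1},{"x":0,"y":0,"z":0,"yaw":-1,"gripper":1},{"x":0,"y":0,"z":0,"yaw":-1,"gripper":1},{"x":0,"y":0,"z":0,"yaw":-1,"gripper":1},{"x":0,"y":0,"z":0,"yaw":-1,"gripper":1},{"x":0,"y":0,"z":0,"yaw":-1,"gripper":1},{"x":0,"y":0,"z":0,"yaw":-1,"gripper":1},{"x":0,"y":0,"z":0,"yaw":-1,"gripper":1},{"x":0,"y":0,"z":0,"yaw":-1,"gripper":1},{"x":0,"y":0,"z":0,"yaw":-1,"gripper":1},{"x":0,"y":0,"z":0,"yaw":-1,"gripper":1},{"x":0,"y":0,"z":0,"yaw":-1,"gripper":1}]' && python3 -m inch '[{"x":0,"y":0,"z":0,"yaw":-1,"gripper":1},{"x":0,"y":0,"z":0,"yaw":-1,"gripper":1},{"x":0,"y":0,"z":0,"yaw":-0.8,"gripper":1},{"x":0,"y":0,"z":0,"yaw":0,"gripper":1},{"x":0,"y":0,"z":0,"yaw":0,"gripper":1}]' && cat > fit.py <<'E'
from h import *
from scipy.optimize import minimize
import sys
A=np.linspace(0,2*np.pi,60,endpoint=False)
def ring(x,y,z,r): return np.c_[x+r*np.cos(A),y+r*np.sin(A),np.full(60,z)]
def sil(f,x,y,z0,z1,r):
    q=proj(f,np.vstack([ring(x,y,z0,r),ring(x,y,z1,r)])); m=np.zeros((384*4,512*4),np.uint8)
    cv2.fillConvexPoly(m,cv2.convexHull(np.round(q*4+1.5).astype(np.int32)),1); return m
def dark(f,c,th=60,R=45):
    m=(f['pixels'].max(2)<th).astype(np.uint8); n,l,s,_=cv2.connectedComponentsWithStats(m)
    return m
if __name__=='__main__':
    f5=grab('wrist','w5'); f4=load('w4')
    fs=[f4,f5]; ms=[]
    for f in fs:
        q=proj(f,[[492,190,145]])[0]; print('pred',q)
        m=(f['pixels'].max(2)<70).astype(np.uint8)
        w=np.zeros_like(m); u,v=q.astype(int); w[max(v-32,0):v+32,u-25:u+25]=1; m=m*w
        n,l,s,_=cv2.connectedComponentsWithStats(m); i=1+np.argmax(s[1:,4]); m=(l==i).astype(np.uint8); print(s[i])
        ms.append(cv2.resize(m,None,fx=4,fy=4,interpolation=cv2.INTER_NEAREST))
    def cost(p,idx=(0,1)):
        c=0
        for i in idx:
            S=sil(fs[i],p[0],p[1],p[2]-50,p[2],12); c+=1-(S&ms[i]).sum()/(S|ms[i]).sum()
        return c
    o=dict(initial_simplex=[[492,190,170],[497,190,170],[492,195,170],[492,190,176]],xatol=.05,fatol=1e-4)
    for idx in ((0,1),(0,),(1,)):
        r=minimize(cost,[492,190,170],args=(idx,),method='Nelder-Mead',options=o); print(idx,r.x,r.fun)
    cv2.imwrite('pics/w5x.png',cv2.resize(f5['pixels'][40:280,100:420,::-1],(800,600),interpolation=cv2.INTER_CUBIC))
E
python3 fit.py
```

```text
time_s: 8.88
ee_pos: [490.7, 189.0, 282.7]
ee_rot: [180.0, 0.0, 70.0]
force: [-0.1, -0.6, 0.6]
gripper_width: 91.0
time_s: 9.3
ee_pos: [490.5, 189.5, 282.8]
ee_rot: [-180.0, 0.0, 83.7]
force: [0.5, 1.4, 0.7]
gripper_width: 91.4
pred [257.46278933 190.05777841]
[246 174  23  32 579]
pred [260.30406715 191.69945275]
[250 177  24  31 584]
(0, 1) [492.79488639 190.0189324  164.31256306] 0.22475454722138588
(0,) [487.87021434 189.7837827  147.60789472] 0.043569996835109204
(1,) [492.8014723  185.23958377 148.1302338 ] 0.04704777800959736
```

View pics/w5x.png

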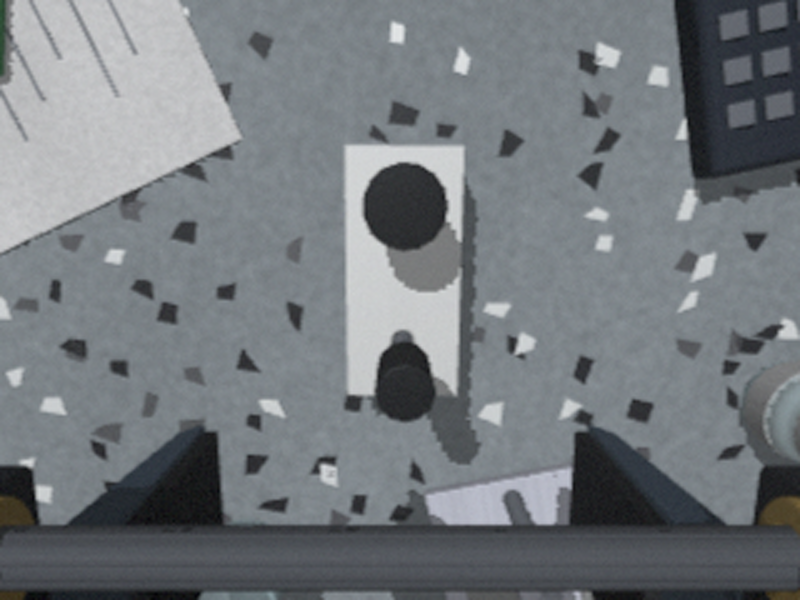

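The w5 view shows the disc probe at (405,206) and the check rod's barrel at (405,390), centred between the jaws with the rack square to the tool. The two side rays agree on the axis at (492.8, 190.0). I'll descend to mid-barrel, and work out the bore from w3 and the first views.

```bash
python3 -m inch '[{"x":0.08,"y":0.22,"z":1.5,"yaw":0,"gripper":0.5},{"x":0,"y":0,"z":3,"yaw":0,"gripper":0.2},{"x":0,"y":0,"z":3,"yaw":0,"gripper":0.2},{"x":0,"y":0,"z":3,"yaw":0,"gripper":0.2},{"x":0,"y":0,"z":2,"yaw":0,"gripper":0.2},{"x":0,"y":0,"z":1,"yaw":0,"gripper":0.2},{"x":0,"y":0,"z":0,"yaw":0,"gripper":0.2},{"x":0,"y":0,"z":0,"yaw":0,"gripper":0.2}]' 20 && python3 - <<'E'
from h import *
from fit import ring
f=load('w3'); b=load('top0'); a=load('scene0')
ims=[]
for n,f,uv in [('w3',f,(257.3,184)),('top',b,(252.8,183.4)),('scene',a,(263.1,204.5))]:
    print(n,at_z(f,uv,130))
f=load('w3')
print('tri',tri([(f,(257.3,184)),(b,(252.8,183.4)),(a,(263.1,204.5))]))
# white block top: fit bore by dark/grey hole contour inside the white face
f=load('w3');g=f['pixels'].min(2)
print(g[170:200,240:275:2])
E
```

```text
time_s: 10.02
ee_pos: [492.8, 191.5, 148.4]
ee_rot: [180.0, -0.0, 83.8]
force: [0.1, 0.1, 0.4]
gripper_width: 55.0
w3 [556.31751219  23.3006351  130.        ]
top [553.25034204  21.12726116 130.        ]
scene [558.91102022  25.15275699 130.        ]
tri (array([554.73445655,  22.20162611, 123.19521382]), [0.8574684562827564, 0.7852890094005415, 0.14164289846014746])
[[222 222 222 220 221 221 220 220 219 220 219 221 220 220 219 220 183 131]
 [221 222 222 220 221 221 219 220 218 219 219 219 220 220 218 219 193 146]
 [223 220 221 222 222 220 218 208 188 188 201 217 220 218 218 218 219 175]
 [221 221 221 221 221 218 192 142  99  87 124 181 216 219 218 217 219 133]
 [221 220 220 222 221 195 120  54  53  52  50  74 180 218 217 217 217 132]
 [222 220 220 222 216 141  54  53  52  50  46  43  76 201 218 218 219 132]
 [221 219 220 220 186  64  52  56  56  50  48  45  48 150 218 217 218 131]
 [221 221 220 219 121  56  53  56  51  55  47  45  46  77 207 218 211 131]
 [222 219 221 206  75  55  54  58  53  53  47  50  50  43 187 218 182 132]
 [221 220 221 180  54  50  55  55  53  52  46  50  46  
[... 820 characters left out ...]
119 122 183 216 184 131]
 [220 220 219 210 126  99  94 101 102 101  98 100 117 132 202 216 180 130]
 [221 220 219 220 169 101  98 100  99  99 100 103 119 165 216 217 183 132]
 [222 219 221 220 196 125  99 100  97 100 100 105 134 197 218 216 171 130]
 [219 221 219 220 219 171 121  99  97 100 101 119 181 217 215 217 160 159]
 [221 221 219 219 218 209 170 127 116 112 123 164 203 215 217 218 216 218]
 [220 220 220 219 218 219 211 183 167 164 182 204 218 216 217 218 219 217]
 [220 220 218 220 219 220 219 216 205 204 216 218 218 218 216 217 216 218]
 [219 221 219 220 219 219 219 218 215 218 218 218 219 216 217 219 215 213]
 [219 220 220 221 217 219 218 219 220 219 217 219 219 217 217 217 217 214]]
```

```bash
python3 -m inch '[{"x":0,"y":0,"z":0,"yaw":0,"gripper":-1},{"x":0,"y":0,"z":0,"yaw":0,"gripper":-1},{"x":0,"y":0,"z":0,"yaw":0,"gripper":-1},{"x":0,"y":0,"z":0,"yaw":0,"gripper":-1},{"x":0,"y":0,"z":0,"yaw":0,"gripper":-1},{"x":0,"y":0,"z":0,"yaw":0,"gripper":-1}]' 20
```

```text
time_s: 10.52
ee_pos: [492.8, 191.7, 148.5]
ee_rot: [179.9, -0.0, 83.9]
force: [0.3, -0.2, 1.4]
gripper_width: 23.8
```

```bash
python3 -m inch '[{"x":0,"y":0,"z":-0.7,"yaw":0,"gripper":-1},{"x":0,"y":0,"z":-1.3,"yaw":0,"gripper":-1},{"x":0,"y":0,"z":-1.3,"yaw":0,"gripper":-1},{"x":0,"y":0,"z":-1.3,"yaw":0,"gripper":-1},{"x":0,"y":0,"z":-1.3,"yaw":0,"gripper":-1},{"x":0,"y":0,"z":-1.3,"yaw":0,"gripper":-1},{"x":0,"y":0,"z":-1.3,"yaw":0,"gripper":-1},{"x":0,"y":0,"z":-1.3,"yaw":0,"gripper":-1},{"x":0,"y":0,"z":-1.5,"yaw":0,"gripper":-1},{"x":0,"y":0,"z":-2,"yaw":0,"gripper":-1},{"x":0,"y":0,"z":-1.4,"yaw":0,"gripper":-1},{"x":0,"y":0,"z":0,"yaw":0,"gripper":-1}]'; python3 -m inch '[{"x":0,"y":0,"z":0,"yaw":0,"gripper":-1},{"x":0,"y":0,"z":0,"yaw":0,"gripper":-1}]' && python3 - <<'E'
from h import *
s=telemetry.state(); p=s['ee_pos']; print(p)
a=grab('scene','s6'); b=grab('top','t6'); c=grab('wrist','w6')
im=[]
for f in (a,b,c):
    q=proj(f,[[*p[:2],p[2]-70]])[0]; print(proj(f,[[p[0],p[1],p[2]-3-k] for k in (135,25)]))
    u=int(np.clip(q[0]-64,0,384)); v=int(np.clip(q[1]-64,0,256)); print(u,v)
    im.append(cv2.resize(f['pixels'][v:v+128,u:u+128,::-1],(266,266) if 0 else (400,400),interpolation=cv2.INTER_CUBIC)[:,:])
cv2.imwrite('pics/c6.png',np.hstack([im[0],im[2]]))
E
```

```text
time_s: 11.52
ee_pos: [493.2, 192.0, 298.2]
ee_rot: [179.7, -0.1, 83.9]
force: [0.8, 0.5, -1.2]
gripper_width: 23.6
time_s: 11.68
ee_pos: [491.5, 191.3, 293.8]
ee_rot: [-179.9, 0.1, 83.9]
force: [-1.0, -0.4, -1.9]
gripper_width: 23.9
[491.48501477 191.3474845  293.84030468]
[[330.07692434 212.06451372]
 [336.7141976  184.42223367]]
270 131
[[202.78869433 199.30372119]
 [196.54009321 193.42632116]]
135 131
[[259.2305044  192.16445875]
 [259.46089987 231.55422984]]
195 148
```

View pics/c6.png

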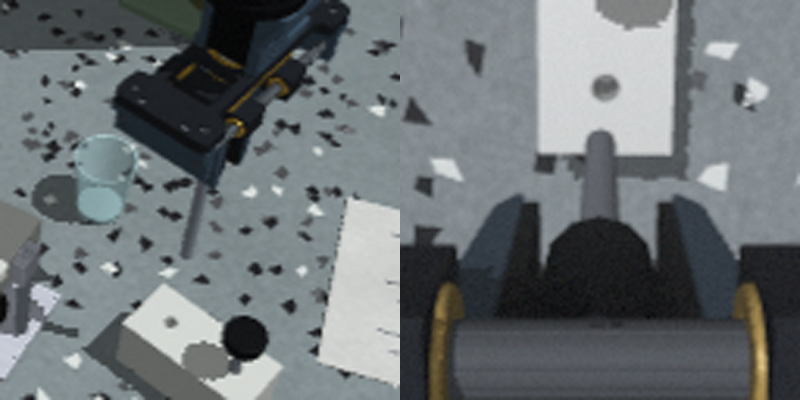

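The rod hangs straight. Its tip appears at (187,256) in the scene crop and (598,135) in the wrist crop, within 1 px of the position predicted under the TCP. The disc probe is still in its rack. Moving over the bore, about 26 mm clear of the head.

```bash
python3 -m inch '[{"x":-1,"y":0.5,"z":0,"yaw":0,"gripper":-1},{"x":-2,"y":1.03,"z":0,"yaw":0,"gripper":-1},{"x":-2,"y":1.03,"z":0,"yaw":0,"gripper":-1},{"x":-2,"y":1.03,"z":0,"yaw":0,"gripper":-1},{"x":-2,"y":1.03,"z":0,"yaw":0,"gripper":-1},{"x":-2,"y":1.03,"z":0,"yaw":0,"gripper":-1},{"x":-2,"y":1.03,"z":0,"yaw":0,"gripper":-1},{"x":-2,"y":1.03,"z":0,"yaw":0,"gripper":-1},{"x":-1,"y":0.5,"z":0,"yaw":0,"gripper":-1},{"x":0,"y":0,"z":0,"yaw":0,"gripper":-1},{"x":0,"y":0,"z":0,"yaw":0,"gripper":-1},{"x":0,"y":0,"z":0,"yaw":0,"gripper":-1}]' && python3 - <<'E'
from h import *
s=telemetry.state(); p=s['ee_pos']; print(p,s['ee_rot'])
a=grab('scene','s7'); c=grab('wrist','w7')
im=[]
for f in (a,c):
    q=proj(f,[[556.4,23,135]])[0]; print('tip',proj(f,[[p[0],p[1],p[2]-138]]),'bore',proj(f,[[556.4,23,130]]))
    u=int(q[0]-40); v=int(q[1]-50); print(u,v)
    im.append(cv2.resize(f['pixels'][v:v+80,u:u+80,::-1],(400,400),interpolation=cv2.INTER_CUBIC))
cv2.imwrite('pics/c7.png',np.hstack(im))
E
```

```text
time_s: 12.83
ee_pos: [556.4, 24.4, 294.8]
ee_rot: [-180.0, -0.0, 83.9]
force: [-0.2, -0.1, -1.8]
gripper_width: 23.6
[556.4473746   24.44118657 294.77651634] [-1.79957001e+02 -3.34448334e-02  8.39172684e+01]
tip [[263.53990018 197.64857457]] bore [[263.00467255 203.54606961]]
223 152
tip [[259.02031626 192.53168886]] bore [[259.04415866 188.13636743]]
219 139
```

View pics/c7.png

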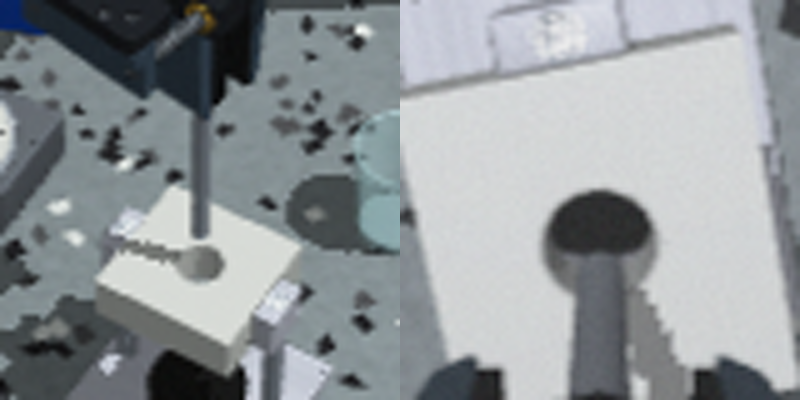

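In the wrist view the rod points at the middle of the bore (bore centre at crop (600,244), as predicted), and the scene view agrees to about 1 px. I'll trim 1.4 mm and lower gently.

```bash
python3 -m inch '[{"x":-0.14,"y":0,"z":0,"yaw":0,"gripper":-1},{"x":0,"y":0,"z":0.6,"yaw":0,"gripper":-1},{"x":0,"y":0,"z":0.8,"yaw":0,"gripper":-1},{"x":0,"y":0,"z":0.8,"yaw":0,"gripper":-1},{"x":0,"y":0,"z":0.8,"yaw":0,"gripper":-1},{"x":0,"y":0,"z":0.5,"yaw":0,"gripper":-1},{"x":0,"y":0,"z":0,"yaw":0,"gripper":-1},{"x":0,"y":0,"z":0,"yaw":0,"gripper":-1},{"x":0,"y":0,"z":0,"yaw":0,"gripper":-1}]' && python3 - <<'E'
from h import *
s=telemetry.state(); p=s['ee_pos']; print(p,s['ee_rot'])
a=grab('scene','s8'); c=grab('wrist','w8')
im=[]
for f in (a,c):
    q=proj(f,[[556.4,23,135]])[0]; print('rod@130',proj(f,[[p[0],p[1],130]]),'bore',proj(f,[[556.4,23,130]]))
    u=int(q[0]-40); v=int(q[1]-50); print(u,v)
    im.append(cv2.resize(f['pixels'][v:v+80,u:u+80,::-1],(400,400),interpolation=cv2.INTER_CUBIC))
cv2.imwrite('pics/c8.png',np.hstack(im))
E
```

```text
time_s: 13.68
ee_pos: [557.0, 22.3, 260.2]
ee_rot: [180.0, -0.0, 83.9]
force: [-0.7, 0.3, -0.9]
gripper_width: 23.6
[556.97510498  22.34808482 260.16250024] [ 1.79966136e+02 -2.17259298e-03  8.38940420e+01]
rod@130 [[262.68781377 203.56704669]] bore [[263.00467255 203.54606961]]
223 152
rod@130 [[258.77503418 194.06205783]] bore [[258.15132808 193.50800429]]
218 144
```

View pics/c8.png

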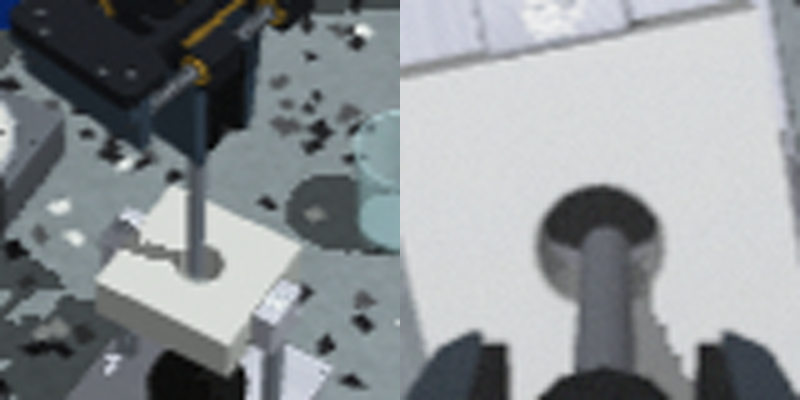

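The tip is inside the mouth and off-centre by about 1 mm at most (rod at 605 against bore centre at 600 in the crop, scale 5). No contact force. I'll trim slightly and go down to depth.

```bash
python3 -m inch '[{"x":0.07,"y":-0.06,"z":0.5,"yaw":0,"gripper":-1},{"x":0,"y":0,"z":0.8,"yaw":0,"gripper":-1},{"x":0,"y":0,"z":0.8,"yaw":0,"gripper":-1},{"x":0,"y":0,"z":0.8,"yaw":0,"gripper":-1},{"x":0,"y":0,"z":0.8,"yaw":0,"gripper":-1},{"x":0,"y":0,"z":0.8,"yaw":0,"gripper":-1},{"x":0,"y":0,"z":0.6,"yaw":0,"gripper":-1},{"x":0,"y":0,"z":0,"yaw":0,"gripper":-1},{"x":0,"y":0,"z":0,"yaw":0,"gripper":-1},{"x":0,"y":0,"z":0,"yaw":0,"gripper":-1},{"x":0,"y":0,"z":0,"yaw":0,"gripper":-1},{"x":0,"y":0,"z":0,"yaw":0,"gripper":-1}]' && python3 - <<'E'
from h import *
s=telemetry.state(); p=s['ee_pos']; print(p,s['ee_rot'],s['qvel'].round(2))
a=grab('scene','s9'); c=grab('wrist','w9');t=grab('top','t9')
for f in (a,c): print('bore',proj(f,[[556.4,23,130]]),'tip',proj(f,[[p[0],p[1],p[2]-138]]))
u,v=200,150
im1=cv2.resize(a['pixels'][v:v+120,u:u+120,::-1],(400,400),interpolation=cv2.INTER_CUBIC)
u,v=[int(k) for k in proj(c,[[556.4,23,130]])[0]-40]; print(u,v)
im2=cv2.resize(c['pixels'][v:v+80,u:u+80,::-1],(400,400),interpolation=cv2.INTER_CUBIC)
im3=cv2.resize(t['pixels'][150:210,160:360,::-1],(800,200),interpolation=cv2.INTER_CUBIC)
cv2.imwrite('pics/c9.png',np.vstack([np.hstack([im1,im2]),im3]))
E
```

```text
time_s: 14.78
ee_pos: [556.5, 23.1, 209.5]
ee_rot: [179.9, -0.0, 83.9]
force: [-0.1, -0.7, -0.9]
gripper_width: 23.7
[556.49056511  23.1087257  209.45931325] [ 1.79935036e+02 -3.61493102e-03  8.38952999e+01] [ 0.01  0.04  0.08  0.12 -0.02 -0.01]
bore [[263.00467255 203.54606961]] tip [[262.78915791 216.25035575]]
bore [[259.02396352 208.9428111 ]] tip [[258.86032796 192.29897106]]
219 168
```

View pics/c9.png

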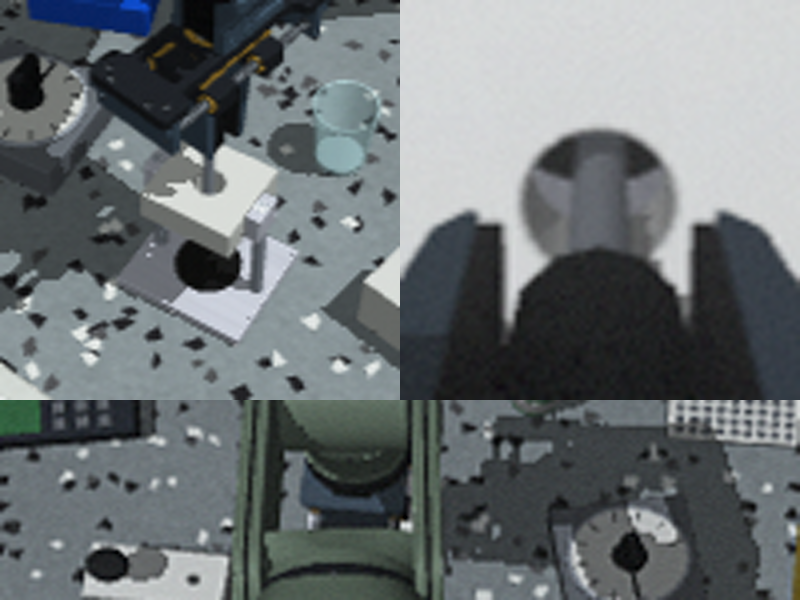

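The rod sits centred in the bore (rod at 602, bore at 600 in the wrist crop). The knob pointer is still at zero and the disc probe is still in the rack. Tip height is about 71 mm, so about 29 mm shows. Handing in.

```bash
python3 -c "
from h import *
print(env.job_done()); s=telemetry.state(); print(s['time_s'],s['ee_pos'],s['force'],s['gripper_width'])"
```

```text
the job is handed in; nothing more can be done
None
the job is handed in; nothing more can be done
```

I turned the grey meter's knob anticlockwise to its zero stop. I then lifted the barrel-handled check rod out of the rack and lowered it through the coil bore. The job was handed in at about 15 s of robot time with the rod still gripped; no verdict came back.

**Last checks**
- **Knob:** the torque jumped to about 0.5 N m at the stop, and the pictures show the pointer against the pin. It had not moved in the last top view.
- **Rod:** it is within about 1 mm of the bore axis in the wrist view, and the tool is upright to 0.1°. The tip is about 29 mm below the head, worked out from the tool height and the grip because the tip was hidden in the last pictures.
- **Contact:** the wrist force stayed near 1 N and showed no contact.
- **Other objects:** the disc probe is still in its hole. I did not re-measure the bystanders, but none of the moves went near them.

**What disagreed**
- **Knob position:** my first estimate was about 3.5 mm off. The gripper pulled against the knob with about 10 N until I corrected it.
- **Barrel height:** the two wrist views put the barrel top at about 164 mm rather than the stated 170 mm, and the fit was only fair. After the lift, the rod tip still appeared within about 1 pixel of where the stated lengths put it.
- **Bore position:** the fixed cameras differed from the wrist camera by about 3 mm. I used the wrist camera, which had matched the knob.
- **Handing in:** the readout I asked for after handing in was refused, so there are no numbers from after that moment.

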